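# Put the upper tier on the produce stand

## Robot

A 6-joint arm with a two-finger parallel gripper is mounted at the origin on a cart in front of the work surface, level with it; the furniture and walls round the work are solid. World frame = base frame: x ahead of the robot, y to its left, z up, the work surface at z = 0. Lengths are in m, angles in rad, forces in N, time in s.
With the tool pointing down it reaches from about 0.35 to 0.725 m from the base axis. Payload 6 kg.
Tool frame: the origin (TCP) lies between the finger pads; the fingertips stand 11 mm ahead of it and the grasp point (between the pads) lies 8 mm behind it (arm.finger_overhang is the distance from the TCP to the fingertips, in m); z points along the fingers, x is the direction in which the jaws open and shut, and the axes are right-handed (so a half turn about z gives the same grasp; the last joint's range is limited). The gripper opens to 85 mm and grips with 20 to 120 N. Pads are 22 mm wide; open, the fingers measure 114 mm over their backs; the gripper's body (76 mm by 85 mm) begins 54 mm behind the grasp point. The pads swing forward as they close: fully open they stand 13 mm farther back than shut.
Start: joints at [1.521, 0.04, 0.085, 0, -1.615, -0.334], TCP at [0.225, 0.556, 0.206] pointing down, gripper open.
Joint ranges: [-2.56, 2.56], [-1.29, 2.01], [-1.08, 1.49], [-3.29, 1.98], [-2.81, -0.18], [-2.99, 2.99]. Speed limits (rad/s): [2.57, 2.57, 3.01, 3.14, 3.14, 3.14].

## Interface

Orientations are given as a rotation vector (axis times angle).
In Python, from rig import status, cams, arm gives the robot as it stands.
- The arm moves only by the tool step_arm, never from a script. Its argument "rows" is one flat list of numbers, 6 for each row, row after row: the shift along the world's x, y, z in mm, then the turn, a rotation vector about the world's x, y, z in rad. A call has exactly 5 rows; each row is the pose to reach, as a shift and turn from the pose measured when the call began; what a row does not reach only later rows make up. A row lasts 1/10 s, in which the tool goes at most 50 mm and 8.59 degrees, less where a joint would pass 70% of its speed; a pose out of reach is approached as far as the arm can. A call with a gripper value outside its range is refused whole. "claw" is the gripper command: -1 is shut, 1 is fully open, values between are in proportion, set as the call begins (left out, the last holds). The fingers move at their own pace and stop on an object; "squeeze" is the grip in N (left out, the last holds). Time passes only in rows, so rows that repeat a pose let the fingers close, or fill a call up. It gives the time, the measured TCP pose, the force and the opening at its end, in the units of the state.
- status.get_obs(): the state, without advancing time (a new reading comes with each control period).
- cams.get_image(name): name is "scene" or "top" or "wrist"; returns the picture (400x640x3 uint8, red, green, blue); there is no depth.
- cams.get_calibration(name): a dict with "fov_y" (degrees; the focal length in pixels is half the picture's height over the tangent of half this angle, whatever the lens; pixels are square), "cx", "cy" (the principal point, pixels), "world_from_camera" (4x4, takes a point from camera to world coordinates). Camera axes: x right, y up, looking along -z (the intrinsics and any distortion apply to the point x, -y, -z); pixel columns grow to the right and rows downward; lengths in m; the calibration is good to about 2 mm. A picture is of the moment at which its call begins: read the wrist's pose just before it. get_calibration takes no time and is no camera call; for the wrist camera it gives the pose at the moment of the call.
- arm.finish_job(): hands the job in, once; it reports no verdict.
The state is a dict: "time_s": time; "q": joint angles; "qvel": joint speeds; "joint_torque": joint torques, N m; "tcp_pos": TCP position; "eef_rot": TCP orientation; "ft_force": force on the tool from outside, world axes, zero at the start; "moment": the same for the moment, N m; "finger_gap": finger opening in m.
Only numpy, scipy, OpenCV 4.12 (cv2) and the standard library are available. Lean on these libraries where they do the work, as an engineer would, in place of code of your own. Each camera call takes 0.05 s, during which the arm holds its last target. There are 200 camera calls.

## Task

Finish the two-tier wooden produce stand: pick up the tray whose four corner holes match the stand's four posts, and lower it gently over them, without letting it drop, until it lies level on the posts' shoulders all round, either way round. Leave the other tray where it is.

Things in the scene. Friction and masses are not known exactly. Their poses are not given: they have to be found in the camera images.
- oblong_tray: Tray to fit: oblong, light wood, 160 (its x) x 124 mm (y), board 8 mm thick with a 6 mm high lip round its top, a round 30 mm hole through each corner, centred at x = +-58, y = +-40 mm. Lies flat on the worktop, carrying handle up. Loose, about 0.25 kg. Half a turn makes no difference. Origin: centre of its underside, z up.
- tray_handle (a point): Centre of the oblong tray's handle, 51 mm above the middle of the tray's underside. The handle is a level darker wooden bar along the tray's x: 92 mm long, 16 mm wide (y), 18 mm high, its top 60 mm above the underside, on two thin steel uprights at x = +-36 mm, open under the bar. Axes as the tray's.
- stand: Lower part of the stand, fixed: base 180 (x) x 144 mm (y), garlic bulb on it, 4 round posts at x = +-58, y = +-40 mm. Each is a 36 mm thick column to a flat shoulder 78 mm above the worktop, then a darker cone, 24 mm thick narrowing to 8 mm at its tip, 123 mm up. Fitted, the tray's underside lies on the shoulders, 3 mm play round the cones. Origin: centre of base's underside, on the worktop, z up.
- square_tray: The other tray, which does not fit and stays: square, 120 x 120 mm, same wood, board, lip and handle, but its 30 mm corner holes are at x = +-38, y = +-38 mm. Origin: centre of its underside, z up. (Wall cabinets hang about 0.5 m above the back of the worktop, from about x = 0.6 m on: swing the arm round close to the robot.)

How it is judged:
At the end, for the whole second after the job is handed in: The oblong tray rests on all four shoulders: centre within 10 mm of the stand's seen from above, underside 78 +-5 mm above the stand's, level within 0.06 rad, turned within 0.17 rad of the stand (either way round), at rest; the square tray within 40 mm of its start (horizontal distance between oblong_tray and stand below 0.01 m and z of oblong_tray in the frame of stand between 0.073 and 0.083 m and angle between oblong_tray's own z axis and vertical below 0.06 rad and angle between the x axis of oblong_tray and the x axis of stand, either way round below 0.17 rad and linear speed of oblong_tray below 0.02 m/s and distance of square_tray from where it was at the start of the episode below 0.04 m); the robot touches nothing.
It fails at once if the oblong tray is dropped onto the stand (faster than 0.7 m/s within 40 mm of the stand's centre seen from above and with its underside less than 140 mm over the worktop) (horizontal distance between oblong_tray and stand below 0.04 m and height (world z) of oblong_tray below 0.14 m and linear speed of oblong_tray above 0.7 m/s).
It fails at once if the square tray is moved by more than 40 mm (distance of square_tray from where it was at the start of the episode above 0.04 m).
It also fails if it takes over 43 s, if anything falls off the work surface, if the arm or the gripper's body presses on something with over 40 N, if the wrist force passes 120 N, or if a joint passes its speed limit or range.

## Working session

There is one attempt and no reset: what is moved stays moved. The work goes in short steps, Python scripts to look and compute and a tool call to move; the robot and the scene stay as the last step left them, time stands still between calls to the robot, and variables do not carry over. Pictures are saved under pics/ and viewed, about 8 in all and at most 12, crops included, and the job is handed in when it is done.

Besides the shell and the picture viewer there is one more tool, called as a command line: name --argument value ..., lists and objects as JSON in quotes. step_arm: Moves the arm, as the interface text tells. Its arguments: {"type":"object","properties":{"rows":{"type":"array","items":{"type":"number"}},"claw":{"type":"number"},"squeeze":{"type":"number"}},"required":["rows"]}

```bash
ls; mkdir -p pics; cat > h.py <<'E'
import numpy as np, cv2
from rig import status, cams, arm
def grab(n,f=None):
    c=cams.get_calibration(n); im=np.asarray(cams.get_image(n))
    if f: cv2.imwrite('pics/'+f,im[:,:,::-1])
    return im,c
def ray(c,u,v):
    f=200/np.tan(np.radians(c['fov_y'])/2); T=np.array(c['world_from_camera'])
    d=T[:3,:3]@np.array([(u-c['cx'])/f,-(v-c['cy'])/f,-1]); return T[:3,3],d
def onz(c,u,v,z):
    o,d=ray(c,u,v); return o+d*(z-o[2])/d[2]
def proj(c,p):
    f=200/np.tan(np.radians(c['fov_y'])/2); T=np.array(c['world_from_camera'])
    q=T[:3,:3].T@(np.asarray(p)-T[:3,3]); return c['cx']-f*q[0]/q[2], c['cy']+f*q[1]/q[2]
E
python3 - <<'E'
from h import *
for n in ('top','scene','wrist'):
    im,c=grab(n,n+'0.png'); print(n,{k:(np.round(v,3).tolist()) if not isinstance(v,str) else v for k,v in c.items()})
s=status.get_obs(); print(s)
a=[cv2.imread(f'pics/{n}0.png') for n in ('top','scene','wrist')]
E
```

```text
pics
top {'fov_y': 57.045, 'cx': 321.308, 'cy': 193.204, 'world_from_camera': [[-0.008, 0.995, -0.099, 0.381], [-1.0, -0.009, -0.016, 0.002], [-0.016, 0.099, 0.995, 0.92], [0.0, 0.0, 0.0, 1.0]]}
scene {'fov_y': 43.711, 'cx': 318.36, 'cy': 194.821, 'world_from_camera': [[0.751, 0.308, -0.585, -0.143], [-0.661, 0.333, -0.673, -0.736], [-0.013, 0.891, 0.453, 0.535], [0.0, 0.0, 0.0, 1.0]]}
wrist {'fov_y': 71.137, 'cx': 324.385, 'cy': 198.865, 'world_from_camera': [[-0.374, 0.886, 0.273, 0.294], [-0.927, -0.358, -0.109, 0.528], [0.002, -0.294, 0.956, 0.374], [0.0, 0.0, 0.0, 1.0]]}
{'time_s': 0.15, 'q': array([ 1.52068165e+00,  4.06877397e-02,  8.40578275e-02, -3.11507224e-04,
       -1.61551703e+00, -3.33701664e-01]), 'qvel': array([-8.66380477e-05, -2.98911409e-03,  4.68971630e-03,  1.25223598e-03,
       -5.28600075e-04, -9.30141239e-04]), 'joint_torque': array([-1.33721009e-03, -3.68613982e+01,  3.47692358e+01,  6.93624169e+00,
       -4.42555844e-03, -1.41893963e-06]), 'tcp_pos': array([0.2245231 , 0.55609897, 0.205115  ]), 'eef_rot': array([ 1.75638478e+00, -2.60347067e+00,  1.40328235e-03]), 'ft_force': array([ 0.27363588, -0.39963193, -0.12775492]), 'moment': array([ 0.01446574,  0.03003609, -0.02269394]), 'finger_gap': 0.08531150212201945}
```

View pics/top0.png

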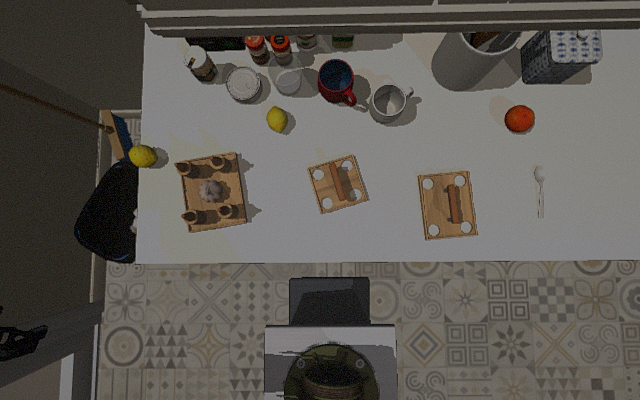

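View pics/scene0.png

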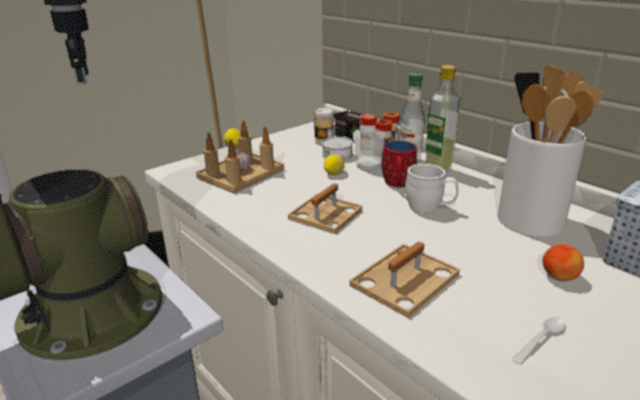

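```bash
python3 - <<'E'
from h import *
c=cams.get_calibration('top'); im=cv2.imread('pics/top0.png'); 
hsv=cv2.cvtColor(im,cv2.COLOR_BGR2HSV)
m=cv2.inRange(hsv,(5,60,50),(28,255,255))
for nm,(x0,y0,x1,y1),z in (('stand',(165,140,260,245),.012),('square',(298,145,378,222),.014),('oblong',(405,160,490,250),.014)):
    k=np.zeros_like(m); k[y0:y1,x0:x1]=m[y0:y1,x0:x1]
    cs=cv2.findContours(k,cv2.RETR_CCOMP,cv2.CHAIN_APPROX_NONE)
    i=max(range(len(cs[0])),key=lambda i:cv2.contourArea(cs[0][i])); ct=cs[0][i]
    P=np.array([onz(c,u,v,z)[:2] for u,v in ct[:,0]],np.float32)*1000
    print(nm,cv2.minAreaRect(P))
    if nm!='stand':
        for h,hi in zip(cs[0],cs[1][0]):
            if hi[3]==i and cv2.contourArea(h)>15:
                M=cv2.moments(h);u,v=M['m10']/M['m00'],M['m01']/M['m00'];print('  hole',round(u),round(v),cv2.contourArea(h),onz(c,u,v,.004).round(4)[:2])
b=cv2.resize(im[140:250,165:270],None,fx=5,fy=5,interpolation=cv2.INTER_CUBIC)
w=cv2.resize(cv2.imread('pics/wrist0.png'),(800,500))[:, :]
cv2.imwrite('pics/stand.png',b)
E
```

```text
stand ((477.95330810546875, 293.8602294921875), (182.07240295410156, 160.05282592773438), 9.719579696655273)
square ((494.96771240234375, -22.075408935546875), (120.24405670166016, 120.27894592285156), 16.427026748657227)
  hole 326 203 128.0 [0.4486 0.0037]
  hole 355 194 126.5 [ 0.4699 -0.069 ]
  hole 318 174 122.0 [0.5211 0.0255]
  hole 347 165 121.5 [ 0.5429 -0.0477]
oblong ((440.3829040527344, -291.4154968261719), (159.76075744628906, 127.28327941894531), 5.01319694519043)
  hole 433 230 125.5 [ 0.3794 -0.2583]
  hole 465 227 125.5 [ 0.3861 -0.3381]
  hole 449 219 16.5 [ 0.4051 -0.2989]
  hole 445 190 16.5 [ 0.4772 -0.2927]
  hole 427 183 121.0 [ 0.4946 -0.248 ]
  hole 459 180 115.5 [ 0.5019 -0.3281]
```

View pics/stand.png

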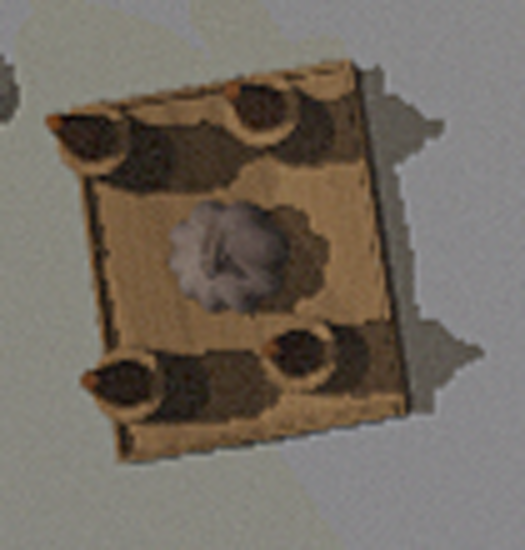

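View pics/wrist0.png

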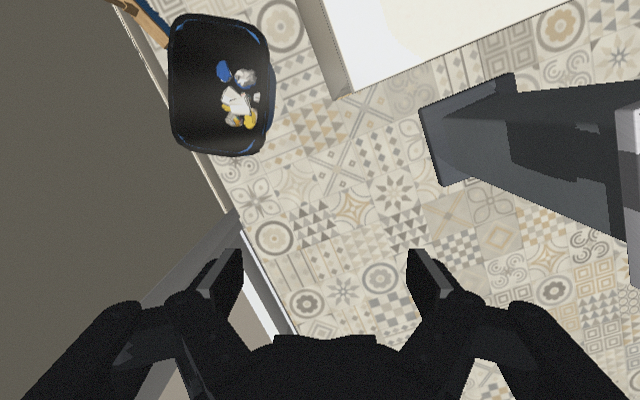

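The top view shows the oblong tray centred at about (0.4405, -0.2925) with a yaw of 5°. Its hole spacing of 116 × 80 mm confirms it is the matching tray. The stand's cone tips are near pixels (175,164), (211,158), (183,216) and (219,210). I'll move over the stand first and take a closer look on the way.

step_arm --rows '[30,-36,20,0,0,0.1,60,-72,40,0,0,0.2,90,-108,60,0,0,0.3,120,-144,80,0,0,0.4,150,-180,90,0,0,0.47]' --claw 1

```text
time_s: 0.65
tcp_pos: [0.3745, 0.3759, 0.2965]
eef_rot: [-2.319, 2.118, -0.001]
ft_force: [0.9, 0.8, -0.2]
finger_gap: 0.0855
```

```bash
python3 - <<'E'
from h import *
c=cams.get_calibration('top')
P=[onz(c,165+u/5,140+v/5,.123) for u,v in((52,120),(232,88),(90,380),(270,348))]
print(np.round(P,4), np.mean(P,0)); cen=np.mean(P,0)
w,cw=grab('wrist','wrist1.png'); s=status.get_obs(); print(s['q'].round(3),s['tcp_pos'],s['time_s'])
print([np.round(proj(cw,p)) for p in P])
E
```

```text
[[0.5286 0.3364 0.123 ]
 [0.542  0.2567 0.123 ]
 [0.4136 0.3161 0.123 ]
 [0.4269 0.2376 0.123 ]] [0.47776595 0.28668907 0.123     ]
[ 1.159 -0.119  0.1    0.004 -1.787  0.502] [0.37839308 0.37139709 0.29918928] 0.7
[array([373.,  41.]), array([448.,  34.]), array([377., 148.]), array([443., 143.])]
```

View pics/wrist1.png

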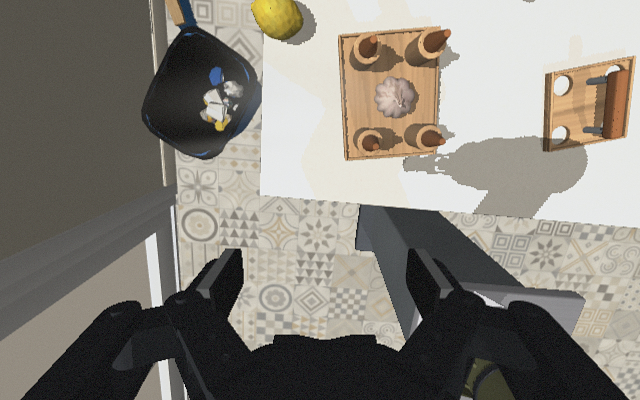

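Both views agree on the stand: centre (0.4778, 0.2867), yaw 9.7°, and tip spacings of 116 and 80 mm. Next I'll swing to the tray.

step_arm --rows '[10,-45,-10,0,0,0,20,-92,-20,0,0,0,30,-140,-30,0,0,0,45,-187,-40,0,0,0,55,-232,-50,0,0,0]'

```text
time_s: 1.2
tcp_pos: [0.4334, 0.1376, 0.2487]
eef_rot: [-2.316, 2.116, -0.004]
ft_force: [1.3, 0.3, -0.1]
finger_gap: 0.0856
```

step_arm --rows '[0,-50,0,0,0,0,2,-100,0,0,0,0,4,-150,0,0,0,0,6,-200,0,0,0,0,8,-245,0,0,0,0]'

```text
time_s: 1.7
tcp_pos: [0.4409, -0.1094, 0.2488]
eef_rot: [-2.315, 2.116, -0.005]
ft_force: [1.1, 1.0, 0.7]
finger_gap: 0.0854
```

step_arm --rows '[0,-48,-10,0,0,0,0,-96,-20,0,0,0,0,-144,-30,0,0,0,0,-178,-50,0,0,0,0,-178,-50,0,0,0]'

```text
time_s: 2.2
tcp_pos: [0.4389, -0.2899, 0.1944]
eef_rot: [-2.312, 2.124, 0.005]
ft_force: [0.5, 0.3, -0.8]
finger_gap: 0.0858
```

```bash
python3 - <<'E'
from h import *
import time
cams.get_image('wrist')
w,cw=grab('wrist','wrist2.png'); s=status.get_obs(); print(s['q'].round(3),s['tcp_pos'],s['eef_rot'],s['time_s'])
a=np.radians(5.1);C=np.array([.4405,-.2925,0]);X=np.array([np.cos(a),np.sin(a),0])
for d in (-.046,.046): print('bar end pred',np.round(proj(cw,C+X*d+[0,0,.06])))
hsv=cv2.cvtColor(w,cv2.COLOR_RGB2HSV); 
m=cv2.inRange(hsv,(3,150,40),(14,255,190)); m[250:]=0
cs=cv2.findContours(m,0,cv2.CHAIN_APPROX_NONE)[0]; ct=max(cs,key=cv2.contourArea)
P=np.array([onz(cw,u,v,.06)[:2] for u,v in ct[:,0]],np.float32)*1000
print(cv2.boundingRect(ct),cv2.minAreaRect(P))
E
```

```text
[-0.198 -0.16  -0.12  -0.003 -1.607  1.857] [ 0.44028166 -0.28791792  0.19784992] [-2.31394213e+00  2.11907618e+00 -1.88771687e-03] 2.3
bar end pred [328. 220.]
bar end pred [329. 140.]
(485, 0, 70, 28) ((618.9190673828125, -455.67181396484375), (22.230857849121094, 64.4356460571289), 4.88605260848999)
```

View pics/wrist2.png

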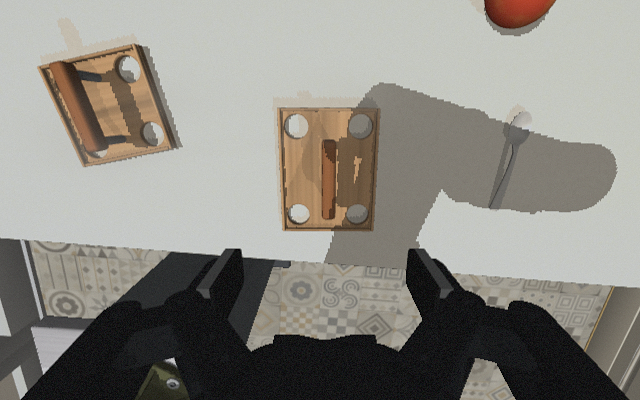

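The bar runs from (328,140) to (329,218), within 2 px of the prediction. Going down to grasp it.

step_arm --rows '[0,-2,-40,0,0,0,0,-4,-80,0,0,0,0,-4,-120,0,0,0,0,-4,-150,0,0,0,0,-4,-154,0,0,0]'

```text
time_s: 2.8
tcp_pos: [0.4387, -0.2898, 0.0406]
eef_rot: [-2.317, 2.118, 0.006]
ft_force: [-0.4, -0.2, 0.3]
finger_gap: 0.0856
```

step_arm --rows '[0,0,0,0,0,0,0,0,0,0,0,0,0,0,0,0,0,0,0,0,0,0,0,0,0,0,0,0,0,0]' --claw -1 --squeeze 60

```text
time_s: 3.3
tcp_pos: [0.4392, -0.29, 0.0415]
eef_rot: [-2.316, 2.118, 0.004]
ft_force: [-0.3, 0.9, -1.0]
finger_gap: 0.0121
```

step_arm --rows '[0,0,0,0,0,0,0,0,0,0,0,0,0,0,0,0,0,0,0,0,0,0,0,0,0,0,0,0,0,0]'

```text
time_s: 3.8
tcp_pos: [0.4391, -0.29, 0.0415]
eef_rot: [-2.316, 2.118, 0.004]
ft_force: [-0.9, -0.1, -0.3]
finger_gap: 0.0003
```

```bash
python3 - <<'E'
from h import *
w,cw=grab('wrist','wrist3.png'); s=status.get_obs(); print(s)
t,ct=grab('scene','scene3.png'); t2,_=grab('top','top3.png')
a=np.vstack([w[100:],cv2.resize(np.hstack([t[180:360,300:520],t2[130:280,380:530]]) if 0 else t[200:350,300:540],(640,300))])
cv2.imwrite('pics/c3.png',a[:600,:,::-1])
E
```

```text
{'time_s': 3.85, 'q': array([-0.20403058, -0.11234093, -0.36316264, -0.00418489, -1.32086146,
        1.86511024]), 'qvel': array([ 1.12551388e-03, -7.97386715e-04,  2.21311655e-04,  6.85089088e-04,
        1.61749667e-03, -2.58561681e-05]), 'joint_torque': array([-4.48614606e-03, -2.79906231e+01,  3.36842215e+01,  6.71229333e+00,
       -3.57775709e-03, -9.38101880e-05]), 'tcp_pos': array([ 0.43913526, -0.28998056,  0.04142829]), 'eef_rot': array([-2.31608515,  2.11808669,  0.00444694]), 'ft_force': array([ 0.00752279, -0.30248884,  0.99148519]), 'moment': array([-0.03706742,  0.03313093, -0.04150847]), 'finger_gap': -0.0001928989530436302}
```

View pics/c3.png

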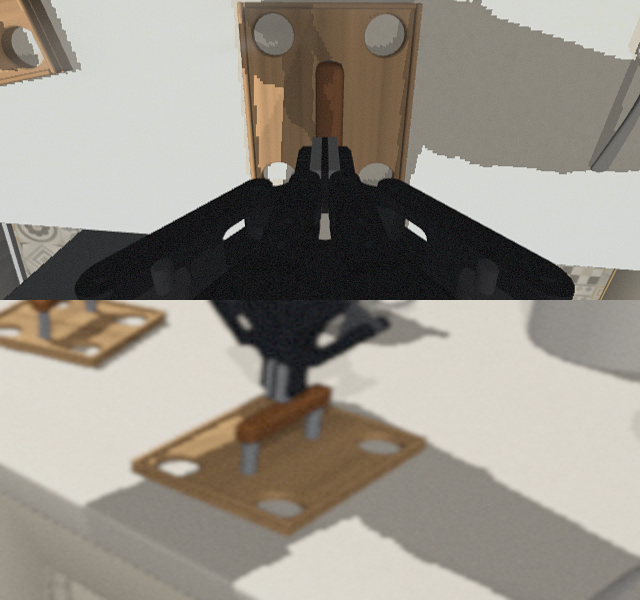

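```bash
python3 - <<'E'
from h import *
print(arm.finger_overhang)
cs=cams.get_calibration('scene'); cw=cams.get_calibration('wrist'); s=status.get_obs(); p=s['tcp_pos']
print('world wrist cam',np.round(np.array(cw['world_from_camera']),3).tolist())
for n,q in (('tcp',p),('tip',p-[0,0,.011]),('grasp',p+[0,0,.008]),('bar+',[.4863,-.2884,.06]),('bar-',[.3947,-.2966,.06]),('bar mid',[.4405,-.2925,.06])):
    print(n,'scene',np.round(proj(cs,q),1),'wrist',np.round(proj(cw,q),1))
im=cv2.imread('pics/scene3.png')[215:295,370:460]; im2=cv2.imread('pics/wrist3.png')[150:350,240:410]
out=np.hstack([cv2.resize(im,(540,480),interpolation=cv2.INTER_CUBIC)]); cv2.imwrite('pics/c4.png',out)
E
```

```text
0.011
world wrist cam [[0.089, 0.952, 0.293, 0.513], [-0.996, 0.086, 0.023, -0.284], [-0.004, -0.294, 0.956, 0.21], [0.0, 0.0, 0.0, 1.0]]
tcp scene [404.3 259.8] wrist [324.9 231.8]
tip scene [403.9 265.1] wrist [325.  225.3]
grasp scene [404.6 256. ] wrist [324.9 236.9]
bar+ scene [421.6 240.5] wrist [329.7 165.6]
bar- scene [390.7 262.5] wrist [328.9 308.2]
bar mid scene [406.7 251.1] wrist [329.3 242.7]
```

View pics/c4.png

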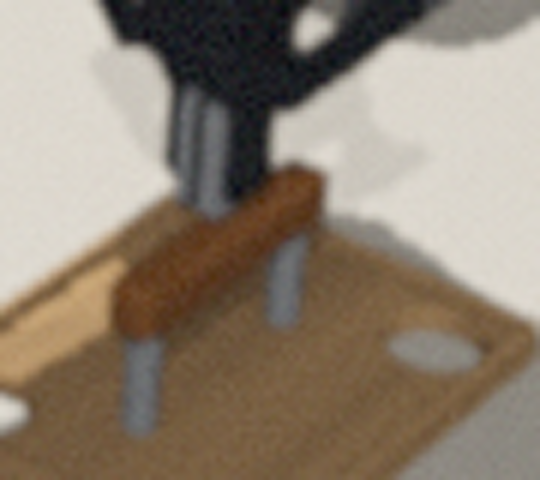

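The fingertips are visibly about 35 mm higher than the stated tool geometry, just above the bar (the scene view shows them ending at the bar's top). Everything else matches the calibration. I'll open, go lower while watching the force, and close again.

step_arm --rows '[0,-1,0,0,0,0,1,-2,0,0,0,0,1,-3,0,0,0,0,1,-3,0,0,0,0,1,-3,0,0,0,0]' --claw 0

```text
time_s: 4.45
tcp_pos: [0.4401, -0.293, 0.0414]
eef_rot: [-2.316, 2.118, 0.004]
ft_force: [0.0, -0.6, 0.2]
finger_gap: 0.0426
```

step_arm --rows '[0,0,-4,0,0,0,0,0,-8,0,0,0,0,0,-12,0,0,0,0,0,-16,0,0,0,0,0,-20,0,0,0]'

```text
time_s: 4.95
tcp_pos: [0.44, -0.293, 0.0209]
eef_rot: [-2.316, 2.118, 0.005]
ft_force: [1.1, -0.1, -0.6]
finger_gap: 0.0428
```

```bash
python3 - <<'E'
from h import *
s=status.get_obs(); print(s['tcp_pos'],s['finger_gap'],s['ft_force'])
w,cw=grab('wrist','wrist5.png'); t,_=grab('scene','scene5.png')
a=cv2.resize(t[215:305,365:465],(500,450),interpolation=cv2.INTER_CUBIC); b=cv2.resize(w[100:400,220:420],(300,450))
cv2.imwrite('pics/c5.png',np.hstack([a,b])[:,:,::-1])
E
```

```text
[ 0.44000887 -0.292985    0.02089896] 0.0427849218448918 [ 1.07768843 -0.07702981 -0.62150521]
```

View pics/c5.png

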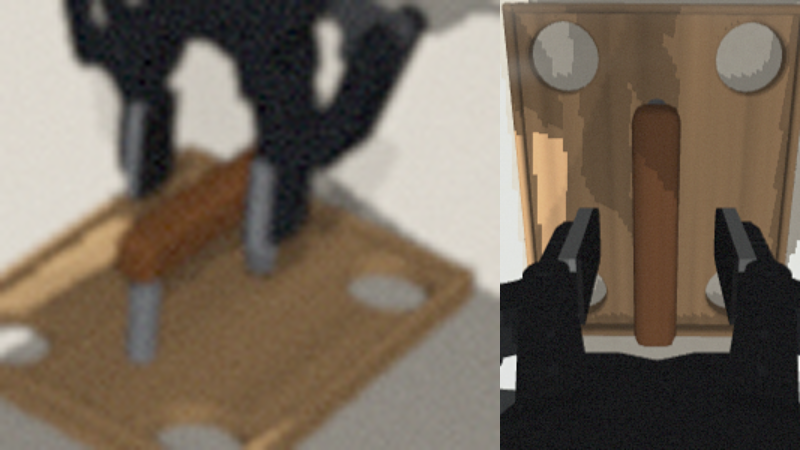

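The fingers now straddle the bar, with the near tip at about (260,270) in the left crop, below the bar's top. I'll go 8 mm lower and close.

step_arm --rows '[0,0,-3,0,0,0,0,0,-6,0,0,0,0,0,-8,0,0,0,0,0,-8,0,0,0,0,0,-8,0,0,0]'

```text
time_s: 5.55
tcp_pos: [0.4397, -0.2928, 0.0126]
eef_rot: [-2.316, 2.119, 0.006]
ft_force: [0.2, 0.1, 0.0]
finger_gap: 0.0431
```

step_arm --rows '[0,0,0,0,0,0,0,0,0,0,0,0,0,0,0,0,0,0,0,0,0,0,0,0,0,0,0,0,0,0]' --claw -1 --squeeze 60

```text
time_s: 6.05
tcp_pos: [0.4399, -0.2929, 0.013]
eef_rot: [-2.316, 2.118, 0.006]
ft_force: [-0.3, 1.6, 2.4]
finger_gap: 0.0145
```

step_arm --rows '[0,0,0,0,0,0,0,0,0,0,0,0,0,0,0,0,0,0,0,0,0,0,0,0,0,0,0,0,0,0]'

```text
time_s: 6.55
tcp_pos: [0.4399, -0.2929, 0.0129]
eef_rot: [-2.316, 2.118, 0.006]
ft_force: [-0.1, 1.1, 2.1]
finger_gap: 0.0151
```

Gripped, with a gap of 15 mm. The underside is 13 mm below the reported TCP. Lifting.

step_arm --rows '[0,0,10,0,0,0,0,0,25,0,0,0,0,0,40,0,0,0,0,0,60,0,0,0,0,0,80,0,0,0]'

```text
time_s: 7.05
tcp_pos: [0.4401, -0.293, 0.095]
eef_rot: [-2.316, 2.118, 0.004]
ft_force: [0.0, 0.4, -2.3]
finger_gap: 0.0147
```

step_arm --rows '[0,5,20,0,0,0,0,25,40,0,0,0,0,50,60,0,0,0,-5,80,80,0,0,0,-10,110,95,0,0,0]'

```text
time_s: 7.55
tcp_pos: [0.43, -0.1824, 0.1929]
eef_rot: [-2.314, 2.118, 0.0]
ft_force: [0.8, 0.1, -0.9]
finger_gap: 0.0148
```

```bash
python3 - <<'E'
from h import *
s=status.get_obs(); print(s['tcp_pos'],s['finger_gap'],s['ft_force'])
w,cw=grab('wrist','wrist6.png'); t,_=grab('scene','scene6.png')
a=cv2.resize(t,(480,300)); b=cv2.resize(w,(480,300))
cv2.imwrite('pics/c6.png',np.vstack([a,b])[:,:,::-1])
E
```

```text
[ 0.42999906 -0.18238617  0.19288398] 0.014841517306238044 [ 0.84805692  0.12683189 -0.85252451]
```

View pics/c6.png

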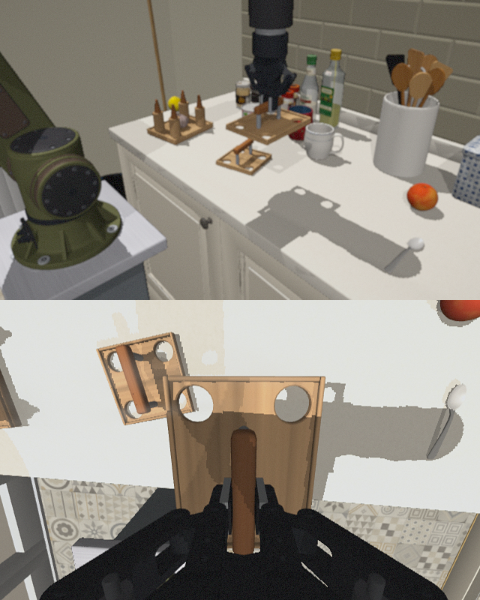

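step_arm --rows '[0,30,5,0,0,0,0,70,10,0,0,0,0,110,10,0,0,0,0,150,10,0,0,0,0,190,10,0,0,0]'

```text
time_s: 8.15
tcp_pos: [0.4308, 0.0099, 0.2057]
eef_rot: [-2.314, 2.111, -0.006]
ft_force: [1.3, -0.1, -1.6]
finger_gap: 0.0149
```

step_arm --rows '[10,40,0,0,0,0.02,20,80,0,0,0,0.04,30,120,0,0,0,0.06,38,160,0,0,0,0.08,44,195,0,0,0,0.08]'

```text
time_s: 8.65
tcp_pos: [0.4751, 0.2066, 0.2062]
eef_rot: [-2.397, 2.015, -0.005]
ft_force: [1.0, -0.4, -0.9]
finger_gap: 0.0147
```

```bash
python3 - <<'E'
from h import *
s=status.get_obs();p=s['tcp_pos'];r=s['eef_rot']; print(p,'yaw',np.degrees(2*np.arctan2(r[1],r[0]))%180-180,s['finger_gap'])
w=cv2.imread('pics/wrist6.png')
g=cv2.cvtColor(w,cv2.COLOR_BGR2HSV); m=cv2.inRange(g,(5,70,30),(28,255,255)); m=cv2.morphologyEx(m,cv2.MORPH_CLOSE,np.ones((3,3)))
c2=cv2.findContours(m,cv2.RETR_CCOMP,cv2.CHAIN_APPROX_NONE)
for h,hi in zip(c2[0],c2[1][0]):
    if hi[3]>=0 and cv2.contourArea(h)>600: print(cv2.fitEllipse(h))
E
```

```text
[0.47508375 0.20658265 0.20624414] yaw -80.1075555201611 0.014686932161041727
((388.6806335449219, 138.25286865234375), (45.52579879760742, 50.88828659057617), 30.997814178466797)
((264.86456298828125, 138.77871704101562), (38.983245849609375, 51.79502487182617), 0.13203151524066925)
```

step_arm --rows '[1,30,0,0,0,0,2,60,0,0,0,-0.003,2,80,0,0,0,-0.003,2,80,0,0,0,-0.003,2,80,0,0,0,-0.003]'

```text
time_s: 9.15
tcp_pos: [0.4772, 0.2863, 0.2064]
eef_rot: [-2.395, 2.019, -0.006]
ft_force: [0.4, -0.5, -3.1]
finger_gap: 0.0147
```

```bash
python3 - <<'E'
from h import *
w,cw=grab('wrist','wrist7.png'); s=status.get_obs();p=s['tcp_pos'];r=s['eef_rot']; print(p,'yaw',np.degrees(2*np.arctan2(r[1],r[0]))%180-180,s['finger_gap'],s['time_s'])
t,ct=grab('top','top7.png'); sc,cs=grab('scene','scene7.png')
z=p[2]-.013; a=np.radians(9.7); R=np.array([[np.cos(a),-np.sin(a)],[np.sin(a),np.cos(a)]])
for sx,sy in((58,40),(58,-40),(-58,40),(-58,-40)):
    xy=R@[sx/1e3,sy/1e3]
    print((sx,sy),'hole wrist',np.round(proj(cw,[*(p[:2]+xy),z+.004])),'scene',np.round(proj(cs,[*(p[:2]+xy),z+.004])),'tip wrist',np.round(proj(cw,[*(np.array([.4778,.2867])+xy),.123])),'scene',np.round(proj(cs,[*(np.array([.4778,.2867])+xy),.123])))
A=cv2.resize(sc[90:210,170:310],(700,600),interpolation=cv2.INTER_CUBIC)[:, :]
B=cv2.resize(w,(640,400)); 
cv2.imwrite('pics/c7.png',np.vstack([cv2.resize(sc[80:200,170:310],(420,360)),cv2.resize(w[80:380,150:500],(420,360))])[:600,:,::-1] if 0 else np.hstack([cv2.resize(sc[80:200,170:310],(400,343),interpolation=cv2.INTER_CUBIC),cv2.resize(w[60:360,150:500],(400,343),interpolation=cv2.INTER_CUBIC)])[:,:,::-1])
E
```

```text
[0.47727062 0.28590644 0.20658035] yaw -80.2994236733652 0.014517954535361996 9.2
(58, 40) hole wrist [262. 140.] scene [240.  92.] tip wrist [279. 132.] scene [242. 120.]
(58, -40) hole wrist [390. 141.] scene [262.  97.] tip wrist [370. 133.] scene [264. 126.]
(-58, 40) hole wrist [272. 299.] scene [204. 102.] tip wrist [285. 252.] scene [207. 132.]
(-58, -40) hole wrist [379. 299.] scene [226. 108.] tip wrist [365. 252.] scene [230. 139.]
```

View pics/c7.png

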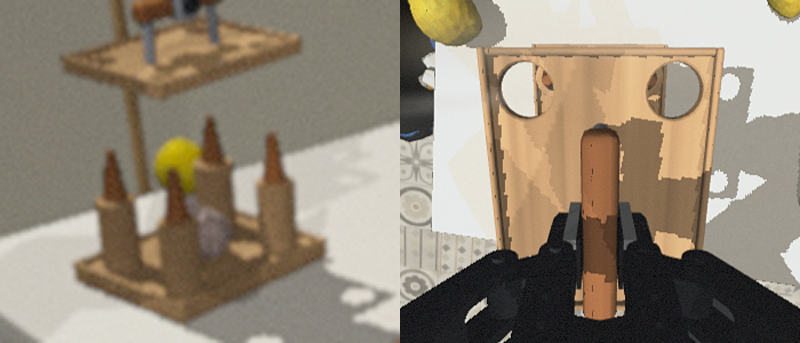

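The tray hangs level above the posts, and the holes seen at about (261,137) and (390,137) are within 3 px of the prediction. Lowering to just above the tips, then slowly.

step_arm --rows '[0,0,-14,0,0,0,0,0,-30,0,0,0,0,0,-46,0,0,0,0,0,-58,0,0,0,0,0,-64,0,0,0]'

```text
time_s: 9.8
tcp_pos: [0.4766, 0.2851, 0.1403]
eef_rot: [-2.395, 2.022, -0.005]
ft_force: [-0.1, 0.1, -1.6]
finger_gap: 0.0151
```

step_arm --rows '[0,0,-5,0,0,0,0,0,-10,0,0,0,0,0,-15,0,0,0,0,0,-18,0,0,0,0,0,-20,0,0,0]'

```text
time_s: 10.3
tcp_pos: [0.4767, 0.2851, 0.1202]
eef_rot: [-2.395, 2.022, -0.005]
ft_force: [0.3, 0.9, -1.2]
finger_gap: 0.0147
```

```bash
python3 - <<'E'
from h import *
w,cw=grab('wrist','wrist8.png'); s=status.get_obs();p=s['tcp_pos'];r=s['eef_rot']; print(p,s['ft_force'],s['moment'],s['finger_gap'])
sc,cs=grab('scene','scene8.png')
z=p[2]-.013; a=np.radians(9.7); R=np.array([[np.cos(a),-np.sin(a)],[np.sin(a),np.cos(a)]])
for q in((58,40),(58,-40)):
    xy=R@np.array(q)/1e3
    print('hole',np.round(proj(cw,[*(p[:2]+xy),z+.004])),'tip',np.round(proj(cw,[*(np.array([.4778,.2867])+xy),.123])))
A=cv2.resize(w[90:190,220:430],(800,381),interpolation=cv2.INTER_CUBIC); B=cv2.resize(sc[90:200,170:400],(460,219),interpolation=cv2.INTER_CUBIC)
o=np.zeros((600,800,3),np.uint8); o[:381]=A; o[381:600,:460]=B; cv2.imwrite('pics/c8.png',o[:,:,::-1])
E
```

```text
[0.47658256 0.28505548 0.11989639] [ 0.09221746  0.14428842 -1.15805552] [-0.03462245  0.01296367  0.02209044] 0.014704920164576397
hole [261. 141.] tip [254. 140.]
hole [389. 141.] tip [391. 140.]
```

View pics/c8.png

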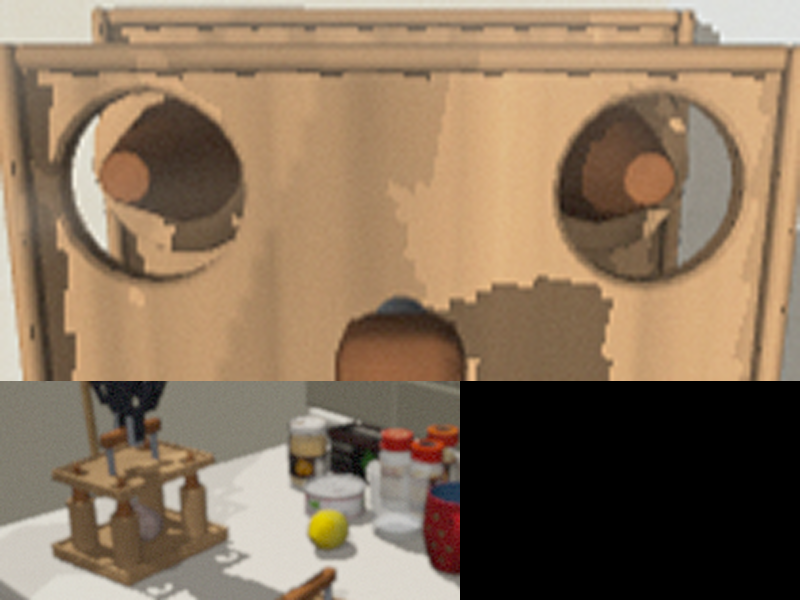

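The cones are through the holes. Tips are at about (253,136) and (390,137), hole rims at (261,139) and (390,139). I'll turn that into a shift.

```bash
python3 - <<'E'
from h import *
cw=cams.get_calibration('wrist'); z=status.get_obs()['tcp_pos'][2]
for dz in (-.005,-.003):
  H=[onz(cw,220+u/3.81,90+v/3.81,z+dz) for u,v in((155,185),(648,187))]
  T=[onz(cw,220+u/3.81,90+v/3.81,.123) for u,v in((126,176),(649,179))]
  for h,t in zip(H,T): print(np.round(h,4),np.round(t,4),'d mm',np.round((t-h)[:2]*1000,1))
  f=lambda P:np.degrees(np.arctan2(*(P[0]-P[1])[:2]*[-1,1]))
  print('spacing',np.linalg.norm((H[0]-H[1])[:2]),np.linalg.norm((T[0]-T[1])[:2]),'yaw',f(H),f(T))
E
```

```text
[0.5286 0.3338 0.1152] [0.5302 0.3367 0.123 ] d mm [1.5 2.9]
[0.5416 0.2558 0.1152] [0.5432 0.2578 0.123 ] d mm [1.5 2. ]
spacing 0.07910044215354507 0.07996116243948136 yaw 9.450928562476587 9.35649223235558
[0.5289 0.3334 0.1172] [0.5302 0.3367 0.123 ] d mm [1.3 3.3]
[0.5417 0.2563 0.1172] [0.5432 0.2578 0.123 ] d mm [1.4 1.5]
spacing 0.07819286279583204 0.07996116243948136 yaw 9.450928562476536 9.35649223235558
```

Spacings are right (79 and 80 mm) and the yaw matches. The tray needs a shift of (+1.5, +2.5) mm, then the slow descent continues.

step_arm --rows '[1,1,0,0,0,0,1.5,2.5,0,0,0,0,1.5,2.5,-4,0,0,0,1.5,2.5,-8,0,0,0,1.5,2.5,-11,0,0,0]'

```text
time_s: 10.9
tcp_pos: [0.4779, 0.2875, 0.1084]
eef_rot: [-2.396, 2.022, -0.005]
ft_force: [-0.1, 0.1, -1.6]
finger_gap: 0.0151
```

step_arm --rows '[0,0,-3,0,0,0,0,0,-6,0,0,0,0,0,-9,0,0,0,0,0,-11,0,0,0,0,0,-12,0,0,0]'

```text
time_s: 11.4
tcp_pos: [0.4779, 0.2874, 0.0962]
eef_rot: [-2.396, 2.022, -0.005]
ft_force: [0.1, -0.4, -1.7]
finger_gap: 0.015
```

Underside is now at about 83 mm. Easing down to contact.

step_arm --rows '[0,0,-1,0,0,0,0,0,-2,0,0,0,0,0,-3,0,0,0,0,0,-4,0,0,0,0,0,-4,0,0,0]'

```text
time_s: 11.9
tcp_pos: [0.4778, 0.2874, 0.0921]
eef_rot: [-2.396, 2.023, -0.005]
ft_force: [-0.2, -0.3, -1.7]
finger_gap: 0.0149
```

step_arm --rows '[0,0,-0.5,0,0,0,0,0,-1,0,0,0,0,0,-1.5,0,0,0,0,0,-2,0,0,0,0,0,-2,0,0,0]'

```text
time_s: 12.4
tcp_pos: [0.4782, 0.2874, 0.091]
eef_rot: [-2.395, 2.022, -0.006]
ft_force: [0.6, -0.9, 3.7]
finger_gap: 0.0149
```

Contact came at 0.091 m, exactly where expected, with a 4 N push. Releasing and backing up.

step_arm --rows '[0,0,0,0,0,0,0,0,0,0,0,0,0,0,0,0,0,0,0,0,0,0,0,0,0,0,0,0,0,0]' --claw 0.1

```text
time_s: 12.9
tcp_pos: [0.4782, 0.2874, 0.0908]
eef_rot: [-2.396, 2.022, -0.005]
ft_force: [0.1, -0.3, -0.2]
finger_gap: 0.0469
```

step_arm --rows '[0,0,6,0,0,0,0,0,14,0,0,0,0,0,26,0,0,0,0,0,40,0,0,0,0,0,55,0,0,0]'

```text
time_s: 13.4
tcp_pos: [0.4783, 0.2875, 0.1475]
eef_rot: [-2.395, 2.021, -0.006]
ft_force: [0.3, -0.3, -0.4]
finger_gap: 0.0472
```

step_arm --rows '[-5,0,20,0,0,0,-15,0,40,0,0,0,-25,-10,60,0,0,0,-40,-20,75,0,0,0,-50,-30,85,0,0,0]'

```text
time_s: 13.9
tcp_pos: [0.4281, 0.2573, 0.2355]
eef_rot: [-2.393, 2.019, -0.006]
ft_force: [-0.2, 0.5, 0.1]
finger_gap: 0.0468
```

```bash
python3 - <<'E'
from h import *
s=status.get_obs(); print(s['tcp_pos'],s['finger_gap'],s['ft_force'],s['time_s'])
cams.get_image('wrist'); w,cw=grab('wrist','wrist9.png'); t,ct=grab('top','top9.png'); sc,cs=grab('scene','scene9.png')
def tray(im,c,box,z,nm):
    m=cv2.inRange(cv2.cvtColor(im,cv2.COLOR_RGB2HSV),(5,60,50),(28,255,255)); k=np.zeros_like(m); x0,y0,x1,y1=box; k[y0:y1,x0:x1]=m[y0:y1,x0:x1]
    a=max(cv2.findContours(k,0,cv2.CHAIN_APPROX_NONE)[0],key=cv2.contourArea)
    print(nm,cv2.minAreaRect(np.array([onz(c,u,v,z)[:2] for u,v in a[:,0]],np.float32)*1000))
tray(t,ct,(298,145,378,222),.014,'square top'); tray(t,ct,(150,130,265,250),.092,'oblong top')
# tip discs and hole positions predicted for seated tray
a=np.radians(9.7);R=np.array([[np.cos(a),-np.sin(a)],[np.sin(a),np.cos(a)]])
hw=cv2.cvtColor(w,cv2.COLOR_RGB2HSV)
m=cv2.inRange(hw,(3,140,60),(13,255,255)); 
for q in((58,40),(58,-40),(-58,40),(-58,-40),(46,0),(-46,0)):
    zz=.123 if q[1] else .138; P=np.array([.4788,.2875])+R@np.array(q)/1e3
    print(q,np.round(proj(cw,[*P,zz]),1),end=' ')
print()
for a_ in cv2.findContours(m,0,cv2.CHAIN_APPROX_NONE)[0]:
    if cv2.contourArea(a_)>60: M=cv2.moments(a_);print(cv2.boundingRect(a_),cv2.contourArea(a_))
E
```

```text
[0.42809327 0.25730822 0.23552482] 0.04684424927289533 [-0.24776925  0.47309935  0.06019515] 13.9
square top ((494.70794677734375, -22.011497497558594), (120.8060531616211, 120.57205200195312), 16.523929595947266)
oblong top ((472.91778564453125, 271.7587890625), (174.1506805419922, 153.12301635742188), 9.86819076538086)
(58, 40) [259.1  71. ] (58, -40) [344.6  70.9] (-58, 40) [266.4 191. ] (-58, -40) [342.4 191. ] (46, 0) [300.8  82.9] (-46, 0) [303.  183.1] 
(331, 173, 15, 21) 71.5
(295, 137, 16, 45) 458.0
(543, 123, 22, 72) 632.5
(294, 110, 16, 28) 273.5
```

```bash
python3 - <<'E'
from h import *
w=cv2.imread('pics/wrist9.png'); cw=cams.get_calibration('wrist')
a=np.radians(9.7);R=np.array([[np.cos(a),-np.sin(a)],[np.sin(a),np.cos(a)]])
for q in((80,62),(80,-62),(-80,62),(-80,-62)): print(q,np.round(proj(cw,[*(np.array([.4788,.2875])+R@np.array(q)/1e3),.092])),end=' ')
m=cv2.inRange(cv2.cvtColor(w,cv2.COLOR_BGR2HSV),(5,60,40),(28,255,255)); k=np.zeros_like(m); k[20:260,200:400]=m[20:260,200:400]
k=cv2.morphologyEx(k,cv2.MORPH_OPEN,np.ones((5,5)))
ct=max(cv2.findContours(k,0,cv2.CHAIN_APPROX_NONE)[0],key=cv2.contourArea)
print(cv2.boundingRect(ct)); 
for z in(.086,.092,.098): print(z,cv2.minAreaRect(np.array([onz(cw,u,v,z)[:2] for u,v in ct[:,0]],np.float32)*1000))
# edges: straight left/right/far sides separately
P=np.array([onz(cw,u,v,.092)[:2] for u,v in ct[:,0]])-[.4788,.2875]; L=(P@R)*1000
for nm,s in (('y+',L[(L[:,1]>50)&(abs(L[:,0])<50)]),('y-',L[(L[:,1]<-50)&(abs(L[:,0])<50)]),('x+',L[(L[:,0]>60)&(abs(L[:,1])<45)]),('x-',L[(L[:,0]<-60)&(abs(L[:,1])<45)])):
    i=0 if nm[0]=='x' else 1
    if len(s)>5: f=np.polyfit(s[:,1-i],s[:,i],1); print(nm,len(s),'median',np.median(s[:,i]).round(1),'slope',f[0].round(3))
E
```

```text
(80, 62) [243.  51.] (80, -62) [366.  51.] (-80, 62) [254. 204.] (-80, -62) [360. 204.] (248, 53, 117, 149)
0.086 ((479.0809326171875, 288.4620666503906), (158.5314178466797, 124.80205535888672), 9.629358291625977)
0.092 ((479.48382568359375, 288.10986328125), (155.5295867919922, 122.43891906738281), 9.629387855529785)
0.098 ((479.8868103027344, 287.75762939453125), (152.52781677246094, 120.0756607055664), 9.629319190979004)
y+ 111 median 59.8 slope -0.046
y- 95 median -60.2 slope -0.002
x+ 138 median 78.5 slope -0.113
x- 77 median -76.9 slope -0.001
```

```bash
python3 - <<'E'
from h import *
w=cv2.imread('pics/wrist9.png'); cw=cams.get_calibration('wrist')
a=np.radians(9.7);R=np.array([[np.cos(a),-np.sin(a)],[np.sin(a),np.cos(a)]])
m=cv2.inRange(cv2.cvtColor(w,cv2.COLOR_BGR2HSV),(5,40,30),(30,255,255)); m[:20]=0;m[260:]=0;m[:,:200]=0;m[:,400:]=0
# image-space outer edges per row / column
r=np.arange(70,190,10); print('L/R edges',[(int(y),int(np.nonzero(m[y])[0].min()),int(np.nonzero(m[y])[0].max())) for y in r])
c=np.arange(255,360,8); print('top/bot',[(int(x),int(np.nonzero(m[:,x])[0].min()),int(np.nonzero(m[:,x])[0].max())) for x in c])
E
```

```text
L/R edges [(70, 245, 364), (80, 246, 364), (90, 246, 364), (100, 247, 363), (110, 248, 363), (120, 248, 362), (130, 249, 362), (140, 250, 362), (150, 251, 361), (160, 252, 361), (170, 252, 360), (180, 253, 360)]
top/bot [(255, 53, 246), (263, 53, 201), (271, 53, 201), (279, 53, 202), (287, 53, 202), (295, 53, 202), (303, 53, 202), (311, 53, 202), (319, 53, 202), (327, 53, 202), (335, 53, 202), (343, 53, 202), (351, 53, 202), (359, 52, 200)]
```

```bash
python3 - <<'E'
from h import *
print(arm.finish_job())
E
```

```text
the job is handed in; nothing more can be done
None
```

The oblong tray is seated on the stand's four shoulders, released, and the job is handed in at about 14 s of the 43 s allowed. The hand-in reports no verdict.

**Grasp:** The first grasp closed on air just above the handle. The fingertips looked about 35 mm shorter than the stated tool geometry. I went lower in two steps and gripped the bar on the second try (gap 15 mm). I then carried the tray over, corrected it by (+1.5, +2.5) mm with the cone tips visible through the holes, and lowered it slowly. It touched down at the predicted height with about 4 N.

**Last checks from the pictures:**
- **Position:** the tray centre is within about 2 mm of the stand's, with yaw 9.6° against 9.7°.
- **Level:** the tray's edges lie within 1–2 px of where a level, seated tray would put them.
- **Square tray:** it moved less than 1 mm.
- **Gripper:** it is open and well clear of everything.

**Checks that disagreed:**
- The first straight-line fit of the tray edges gave uneven slopes, which I put down to a ragged colour mask. Reading the edges straight from the pixels gave straight, parallel sides.
- The tray's length came out 3–4 mm short, about 2 px at each end.
- The top-view outline of the tray was useless because it merged with the stand's base.

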